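# Clear the opened packaging off the instrument table

## Robot

A 6-joint arm with a two-finger parallel gripper is mounted at the origin on the work surface. World frame = base frame: x ahead of the robot, y to its left, z up, the work surface at z = 0. Lengths are in m, angles in degrees, forces in N, time in s.
With the tool pointing down it reaches from about 0.35 to 0.875 m from the base axis. Payload 4.2 kg.
Tool frame: the origin (TCP) lies at the very end of the fingers, on their centre line; the grasp point (between the pads) lies r.pinch_z behind it (r.pinch_z is the distance from the TCP to the grasp point, in m); y points along the fingers, z is the direction in which the jaws open and shut, and the axes are right-handed (so a half turn about y gives the same grasp; the last joint's range is limited). The gripper opens to 87 mm and grips with 3 to 60 N. Pads are 19 mm wide; open, the fingers measure 117 mm over their backs; the gripper's body (75 mm by 190 mm) begins 51 mm behind the grasp point.
Start: joints at [90.39, 22.042, 0.453, 0, -68.411, -14.817], TCP at [0.156, 0.605, 0.223] pointing down, gripper open.
Joint ranges: [-179.83, 179.83], [-69.29, 118.12], [-61.27, 80.66], [-181.25, 117.63], [-171.15, -9.14], [-177.46, 177.46]. Speed limits (degrees/s): [159.86, 159.86, 180, 180, 180, 180].

## Interface

Orientations are given as a 3x3 rotation matrix whose columns are the frame's x, y, z axes.
In Python, from station import sense, capture, camera_params, r gives the robot as it stands.
- The arm moves only by the tool move_arm, never from a script. Its argument "increments" is text: rows parted by semicolons, each of 7 numbers parted by spaces: the closure, from -1 (fully open) to 1 (shut), so that 0 is half open, then the shift along the tool's x, y, z in m, then the turn, a rotation vector about the tool's x, y, z in rad. In form: hand x y z wx wy wz; .... A call has 1 to 8 rows; each row is the pose to reach, as a shift and turn from the pose commanded when the call began, along the tool's axes at that moment; what a row does not reach only later rows make up. A row lasts 1/10 s, in which the tool goes at most 50 mm and 8.59 degrees, less where a joint would pass 70% of its speed; a pose out of reach is approached as far as the arm can. A call with a gripper value outside its range is refused whole. The fingers move at their own pace and stop on an object; the grip force is fixed at half the most. Time passes only in rows, so rows that repeat a pose let the fingers close. It gives the time, the measured TCP pose, the force and the opening at its end, in the units of the state.
- sense(): the state, without advancing time (a new reading comes with each control period).
- capture(name): name is "scene" or "top"; returns (picture, depth): 480x640x3 uint8, red, green, blue; 480x640 float32, m along the optical axis (not along the pixel's ray), 0 where there is no reading.
- camera_params(name): a dict with "fx", "fy", "cx", "cy" (pixels), "xyz" and "orientation" of the camera in the world. Camera axes: x right, y down, z forward; pixel columns grow to the right and rows downward; lengths in m; the calibration is good to about 2 mm. A picture is of the moment at which its call begins. camera_params takes no time and is no camera call.
- r.finish_job(): hands the job in, once; it reports no verdict.
The state is a dict: "time_s": time; "joints": joint angles; "joint_velocities": joint speeds; "effort": joint torques, N m; "tcp_pos": TCP position; "ee_rot": TCP orientation; "wrist_force": force on the tool from outside, world axes, zero at the start; "moment": the same for the moment, N m; "gripper_width": opening from 0.0 (shut) to 1.0 (fully open).
Only numpy, scipy, OpenCV 4.12 (cv2) and the standard library are available. Lean on these libraries where they do the work, as an engineer would, in place of code of your own. Each camera call takes 0.05 s, during which the arm holds its last target.

## Task

Two pieces of used packaging are lying about on the instrument table: the opened, empty white tray and the bare white reel that the tubing came on. Put both into the deep rectangular steel waste bin (not the round basin), and leave the still sealed pack, which looks like the tray with its lid on, where it is.

Things in the scene. Friction and masses are not known exactly. Their poses are not given: they have to be found in the camera images.
- open_tray: Opened, empty package: a white plastic tray, a rectangular box open at the top, 84 mm long (its x), 58 mm wide (its y), 36 mm high (its z), walls 3.5 mm. 45 g. Lies mouth up on the table at any yaw. Origin at the centre of the box (18 mm above its underside).
- empty_reel: Bare white plastic reel standing on one flange: two round flanges of 62 mm diameter and 8 mm thickness on a 26 mm hub, 40 mm high in all (its z is the reel's axis). 50 g. Can be gripped across the flanges in any direction. Origin at its centre (20 mm above its underside).
- sealed_pack: Unopened package, to be left alone: a closed white box of the tray's outer size, 84 mm (x) by 58 mm (y) by 36 mm (z), with a flat lid with a paper panel and a small pull tab. 120 g, loose. Origin at its centre.
- waste_bin: Rectangular open-topped steel waste bin, fixed to the table, 190 mm (its x) by 170 mm (its y), 110 mm high, walls and floor 4 mm thick, so the mouth is 182 by 162 mm. It stands to the left or to the right of the work area; the round shallow steel basin (rim 150 mm across, 55 mm high) stands on the other side. Origin at the centre of its underside, z up.
Things that resemble listed ones, but are neither listed nor needed, are in the scene too. Leave any turquoise look-alike of the empty_reel alone. What is shaped like the open_tray but blue is not meant.

How it is judged:
By the outcome, as a careful person would: the job done as asked, in the order asked, and still so for the second after the job is handed in, with the robot touching nothing.
It also fails if it takes over 53 s, if anything falls off the work surface, if the arm or the gripper's body presses on something with over 40 N, if the wrist force passes 120 N, or if a joint passes its speed limit or range.

## Working session

There is one attempt and no reset: what is moved stays moved. The work goes in short steps, Python scripts to look and compute and a tool call to move; the robot and the scene stay as the last step left them, time stands still between calls to the robot, and variables do not carry over. Pictures are saved under pics/ and viewed, and the job is handed in when it is done.

Besides the shell and the picture viewer there is one more tool, called after "Request:" in YAML: its name, and indented under it one key for each argument. move_arm: Moves the arm, as the interface text tells. Its arguments: {"type":"object","properties":{"increments":{"type":"string"}},"required":["increments"]}

```bash
mkdir -p pics; ls
python3 - <<'E'
from station import sense,capture,camera_params,r
import cv2,numpy as np
for n in("scene","top"):
    p,d=capture(n); cv2.imwrite(f"pics/{n}0.png",p[:,:,::-1]); np.save(f"{n}0.npy",d); np.save(f"{n}0p.npy",p); print(n,camera_params(n))
s=sense(); print(s['time_s'],s['tcp_pos'],s['ee_rot'],s['gripper_width'],r.pinch_z)
E
```

```text
pics
scene {'fx': 568.2613438147005, 'fy': 568.2613438147005, 'cx': 315.18903155826024, 'cy': 234.22894643193737, 'xyz': array([0.85251285, 0.58976331, 0.88644222]), 'orientation': array([[-0.86616551,  0.36848844, -0.33759973],
       [ 0.49943481,  0.66250434, -0.55825878],
       [ 0.01794938, -0.65215356, -0.75787437]])}
top {'fx': 504.89212388338325, 'fy': 504.89212388338325, 'cx': 327.09773129861946, 'cy': 235.14686692989002, 'xyz': array([0.41105613, 0.00374578, 1.13732676]), 'orientation': array([[-0.01358719, -0.99689451,  0.07756757],
       [-0.9997683 ,  0.0122491 , -0.01770045],
       [ 0.01669535, -0.07779009, -0.99682996]])}
0.1 [0.15557611 0.60478996 0.22159672] [[-9.68413307e-01 -3.82410884e-04 -2.49350196e-01]
 [ 2.49350470e-01 -1.88024331e-03 -9.68411487e-01]
 [-9.85079459e-05 -9.99998159e-01  1.91620698e-03]] 1.0019235119598953 0.0187
```

View pics/scene0.png

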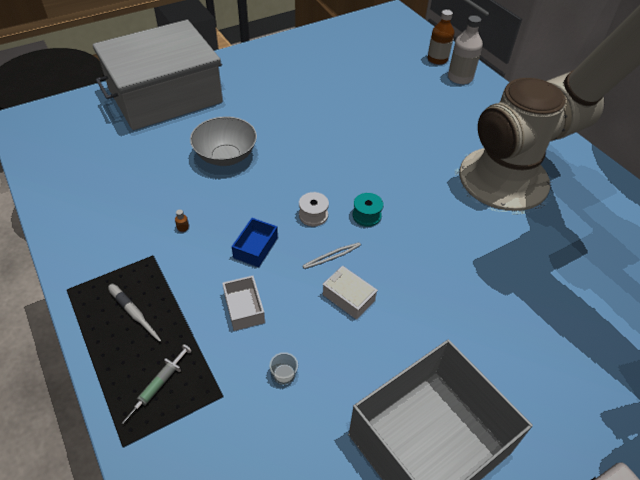

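View pics/top0.png

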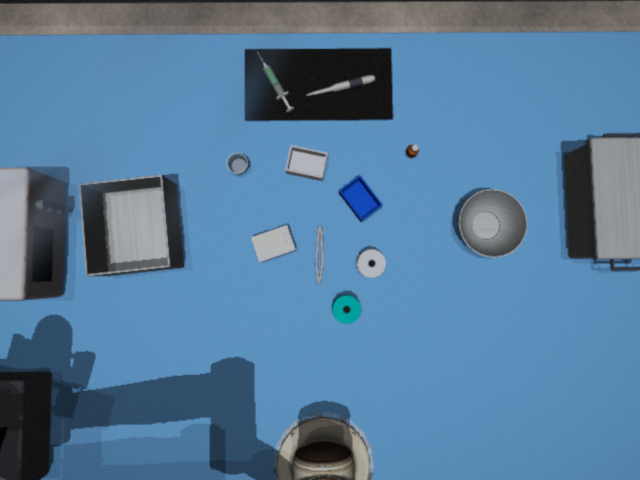

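In both views, tray-shaped things are: white open box (scene 243,301; top 307,163), white lidded box (scene 350,291; top 273,243) and blue open box (scene 255,242; top 360,198). Reels are white (scene 313,208; top 371,263) and turquoise (scene 368,208; top 347,309). The white open box and the white reel fit the description. The rectangular bin is at top (130,225), on the +y side. I'll check these in an enlarged crop and then measure.

```bash
cat > h.py <<'E'
import numpy as np,cv2
from station import camera_params
def ray(n,uv):
    c=camera_params(n);uv=np.atleast_2d(np.array(uv,float))
    v=np.c_[(uv[:,0]-c['cx'])/c['fx'],(uv[:,1]-c['cy'])/c['fy'],np.ones(len(uv))]
    return c['xyz'],v@np.array(c['orientation']).T
def plane(n,uv,z):
    o,d=ray(n,uv); return o+d*((z-o[2])/d[:,2])[:,None]
def cloud(n,D):
    u,v=np.meshgrid(np.arange(640),np.arange(480)); o,d=ray(n,np.c_[u.ravel(),v.ravel()])
    return (o+d*D.reshape(-1,1)).reshape(480,640,3)
def tri(ua,ub):
    o1,d1=ray("scene",ua);o2,d2=ray("top",ub);d1=d1[0];d2=d2[0]
    t=np.linalg.lstsq(np.c_[d1,-d2],o2-o1,rcond=None)[0]
    a=o1+d1*t[0];b=o2+d2*t[1];return (a+b)/2,np.linalg.norm(a-b)
E
python3 - <<'E'
from h import *
out={}
for n,c in(("scene",(300,245)),("top",(325,230))):
    p=np.load(n+"0p.npy");D=np.load(n+"0.npy");C=cloud(n,D)
    hsv=cv2.cvtColor(p,cv2.COLOR_RGB2HSV)
    m=((hsv[...,1]<75)&(hsv[...,2]>110)).astype(np.uint8)
    k,l,s,ce=cv2.connectedComponentsWithStats(m)
    for i in range(1,k):
        x,y,w,h,a=s[i]
        if 250<a<4000 and 200<ce[i][0]<420 and 130<ce[i][1]<400:
            P=C[l==i]; z=P[:,2]
            top=P[z>np.percentile(z,95)-.006]
            print(n,ce[i].round(1),(x,y,w,h,a),"z5,50,95",np.percentile(z,[5,50,95]).round(4))
            rc=cv2.minAreaRect(top[:,:2].astype(np.float32)*1000);print("   toprect mm",np.round(rc[0],1),np.round(rc[1],1),round(rc[2],1))
    # table
    print(n,"table z",C[200,300,2] if n=="top" else C[340,200,2])
a=np.load("scene0p.npy")[180:330,190:400];b=np.load("top0p.npy")[140:340,240:400]
cv2.imwrite("pics/crop.png",np.hstack([cv2.resize(a,(420,300)),cv2.resize(b,(240,300))])[:,:,::-1])
E
```

```text
scene [222.1 142.4] (np.int32(190), np.int32(116), np.int32(67), np.int32(43), np.int32(1330)) z5,50,95 [0.003  0.0149 0.0561]
   toprect mm [705.   59.1] [1091.5  148. ] 66.7
scene [314.2 203.4] (np.int32(299), np.int32(192), np.int32(30), np.int32(32), np.int32(538)) z5,50,95 [0.0062 0.0402 0.0433]
   toprect mm [635.3 227.1] [845.5  60. ] 59.3
scene [331.2 254.6] (np.int32(303), np.int32(242), np.int32(58), np.int32(26), np.int32(298)) z5,50,95 [-0.0002  0.0056  0.0091]
   toprect mm [457.4   3.7] [ 20.2 130.1] 88.4
scene [349.9 287. ] (np.int32(322), np.int32(266), np.int32(56), np.int32(44), np.int32(1228)) z5,50,95 [0.0338 0.0368 0.0395]
   toprect mm [670.7 314.2] [652.9  98.9] 48.0
scene [242.7 300.6] (np.int32(222), np.int32(275), np.int32(43), np.int32(46), np.int32(1003)) z5,50,95 [0.0014 0.0049 0.038 ]
   toprect mm [736.8 292.9] [634.2  61.4] 74.2
scene [283.  368.3] (np.int32(269), np.int32(352), np.int32(29), np.int32(30), np.int32(431)) z5,50,95 [0.0016 0.0196 0.0357]
   toprect mm [761.  370.9] [472.3  44.8] 61.9
scene table z 0.0011972168395716354
top [306.3 162.2] (np.int32(285), np.int32(145), np.int32(43), np.int32(33), np.int32(916)) z5,50,95 [0.0003 0.0048 0.0381]
   toprect mm [660.6  27.4] [83.9 58.5] 77.8
top [272.8 243.1] (np.int32(251), np.int32(225), np.int32(45), np.int32(37), np.int32(1070)) z5,50,95 [0.0319 0.0368 0.0403]
   toprect mm [448.7  82.5] [148.4  91.9] 32.7
top [319.1 254.2] (np.int32(315), np.int32(226), np.int32(9), np.int32(58), np.int32(287)) z5,50,95 [0.0002 0.0059 0.0096]
   toprect mm [457.2   1.3] [ 15.7 125.5] 89.3
top [370.8 263.1] (np.int32(356), np.int32(249), np.int32(30), np.int32(29), np.int32(634)) z5,50,95 [0.0076 0.0406 0.044 ]
   toprect mm [434.  -68.7] [144.4  58.7] 89.4
top table z 0.002476100871860565
```

View pics/crop.png

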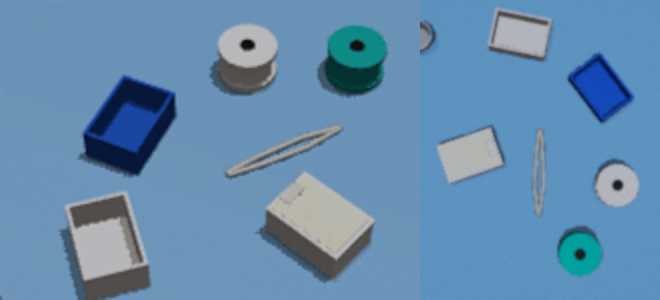

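The crop shows an open white box at left, a lidded box with a tab at lower right, and a white and a turquoise reel. So the targets are confirmed. Next come refined positions from both views, with outliers removed, plus the bin rim.

Run:
```python
from h import *
for n in("scene","top"):
    p=np.load(n+"0p.npy");D=np.load(n+"0.npy");C=cloud(n,D)
    def reg(name,x0,x1,y0,y1,z0,z1):
        P=C[(D>0)&(C[...,0]>x0)&(C[...,0]<x1)&(C[...,1]>y0)&(C[...,1]<y1)&(C[...,2]>z0)&(C[...,2]<z1)]
        rc=cv2.minAreaRect(P[:,:2].astype(np.float32)*1000)
        print(n,name,len(P),np.round(rc[0],1),np.round(rc[1],1),round(rc[2],1),"zmed",np.median(P[:,2]).round(4),"circ",np.round(cv2.minEnclosingCircle(P[:,:2].astype(np.float32)*1000)[0],1))
    reg("tray",.58,.74,-.04,.1,.03,.045)
    reg("reel",.37,.5,-.13,-.05,.034,.05)
    reg("pack",.4,.56,.03,.16,.03,.045)
    reg("greenreel",.28,.4,-.1,.0,.034,.05)
    reg("bin",.3,.75,.25,.55,.095,.125)
    reg("blue",.5,.66,-.15,-.03,.03,.045)
    reg("cup",.58,.74,.1,.2,.025,.045)
# holes triangulated + tray rect corners
def hole(n,c):
    p=np.load(n+"0p.npy");g=cv2.cvtColor(p,cv2.COLOR_RGB2GRAY).astype(float);u,v=c
    w=g[v-7:v+8,u-7:u+8];m=np.clip(90-w,0,None);yy,xx=np.mgrid[v-7:v+8,u-7:u+8]
    return (xx*m).sum()/m.sum(),(yy*m).sum()/m.sum()
a=hole("scene",(314,203));b=hole("top",(372,263));print(a,b,"reel",tri(a,b))
```

```text
scene tray 397 [654.3  10.7] [134.9  68.7] 68.7 zmed 0.0359 circ [648.6  12.9]
scene reel 505 [ 435.5 -103.9] [51.7 62.2] 89.5 zmed 0.0404 circ [ 434.7 -108.2]
scene pack 1250 [482.3 104. ] [61.3 86.2] 18.1 zmed 0.0367 circ [481.6 104.5]
scene greenreel 558 [337.3 -53.3] [62.1 61.3] 8.6 zmed 0.0403 circ [337.8 -53.5]
scene bin 2320 [518.4 399.3] [191.9 170.5] 5.7 zmed 0.1079 circ [518.7 399.5]
scene blue 379 [580.1 -89.5] [88.3 60.2] 35.7 zmed 0.0355 circ [580.5 -87.2]
scene cup 212 [660.5 179.1] [40.4 46.5] 89.3 zmed 0.0325 circ [660.9 182.8]
top tray 241 [660.5  27.5] [84.6 59.8] 76.6 zmed 0.0364 circ [661.5  27.7]
top reel 535 [ 433.4 -105.9] [58.8 48.1] 0.4 zmed 0.0408 circ [ 433.8 -111.8]
top pack 1023 [480.  102.4] [57.9 84.2] 18.8 zmed 0.0368 circ [480.7 102.2]
top greenreel 640 [336.  -55.4] [58.5 60.2] 88.7 zmed 0.0406 circ [335.5 -55.6]
top bin 1272 [517.4 397.6] [190.8 172.6] 5.6 zmed 0.1077 circ [516.8 397.1]
top blue 235 [578.9 -91.8] [84.2 59.2] 36.5 zmed 0.0362 circ [579.1 -91.2]
top cup 101 [659.7 179.2] [45.8 41.3] 1.3 zmed 0.0332 circ [659.3 181.2]
(np.float64(313.2800851970181), np.float64(201.82002129925453)) (np.float64(371.36340038935754), np.float64(262.93770279039586)) reel (array([ 0.43492384, -0.11127491,  0.04085157]), np.float64(0.0006893215429536584))
```

```bash
cat >> h.py <<'E'
from scipy.spatial.transform import Rotation as Ro
def go(pos,yaw):
    from station import sense
    s=sense();R=np.array(s['ee_rot']);c,q=np.cos(np.radians(yaw)),np.sin(np.radians(yaw))
    T=np.array([[q,0,c],[-c,0,q],[0,-1,0]])
    print("t",s['time_s'],"at",np.round(s['tcp_pos'],4),"yaw",np.degrees(np.arctan2(R[1,2],R[0,2])).round(2),"j",np.round(s['joints'],1),"w",round(s['gripper_width'],3),"F",np.round(s['wrist_force'],1))
    print("shift",np.round(R.T@(np.array(pos)-s['tcp_pos']),4),"rot",np.round(Ro.from_matrix(R.T@T).as_rotvec(),4))
E
python3 - <<'E'
from h import *
n="scene";D=np.load(n+"0.npy");C=cloud(n,D)
u0,u1,v0,v1=215,272,268,328
S=C[v0:v1,u0:u1].reshape(-1,3);P=S[(D[v0:v1,u0:u1].ravel()>0)&(S[:,2]>.033)&(S[:,2]<.042)]
print(cv2.minAreaRect(P[:,:2].astype(np.float32)*1000))
go((.661,.028,.12),167.3)
E
```

```text
((662.3766479492188, 30.20856285095215), (86.47083282470703, 58.03679656982422), 77.41011047363281)
t 0.1 at [0.1556 0.6048 0.2216] yaw -104.44 j [ 90.4  22.1   0.4  -0.  -68.4 -14.8] w 1.002 F [0.1 0.3 0.1]
shift [-0.6333  0.1025  0.4323] rot [-1.4000e-03  1.5404e+00 -1.6000e-03]
```

Request:
move_arm:
  increments: "-1 -0.633 0 0.433 0 1.54 0; -1 -0.633 0 0.433 0 1.54 0; -1 -0.633 0 0.433 0 1.54 0; -1 -0.633 0 0.433 0 1.54 0; -1 -0.633 0 0.433 0 1.54 0; -1 -0.633 0 0.433 0 1.54 0; -1 -0.633 0 0.433 0 1.54 0; -1 -0.633 0 0.433 0 1.54 0"

```text
time_s: 0.9
tcp_pos: [0.4199, 0.3024, 0.2224]
ee_rot: [[-0.113, -0.0, -0.994], [0.994, -0.0, -0.113], [-0.0, -1.0, 0.0]]
wrist_force: [0.6, 1.0, 0.2]
gripper_width: 0.999
```

```bash
python3 -c "
from h import *
go((.661,.029,.10),167.4)"
```

```text
t 0.9 at [0.4199 0.3024 0.2224] yaw -173.52 j [ 53.7  11.6 -14.5  -0.  -64.  -47.3] w 0.999 F [0.6 1.  0.2]
shift [-0.2989  0.1224 -0.2087] rot [-3.000e-04  3.331e-01 -2.000e-04]
```

Request:
move_arm:
  increments: "-1 -0.299 0.08 -0.209 0 0.333 0; -1 -0.299 0.08 -0.209 0 0.333 0; -1 -0.299 0.08 -0.209 0 0.333 0; -1 -0.299 0.08 -0.209 0 0.333 0; -1 -0.299 0.08 -0.209 0 0.333 0; -1 -0.299 0.08 -0.209 0 0.333 0; -1 -0.299 0.08 -0.209 0 0.333 0; -1 -0.299 0.08 -0.209 0 0.333 0"

```text
time_s: 1.7
tcp_pos: [0.6632, 0.0289, 0.1401]
ee_rot: [[0.216, -0.003, -0.976], [0.976, -0.001, 0.216], [-0.001, -1.0, 0.003]]
wrist_force: [0.0, 0.2, -0.2]
gripper_width: 1.004
```

```bash
python3 -c "
from h import *
go((.661,.029,.06),167.4)"
```

```text
t 1.7 at [0.6632 0.0289 0.1401] yaw 167.54 j [ 16.4  29.4   0.1   0.  -60.9 -28.9] w 1.004 F [ 0.   0.2 -0.2]
shift [-0.0002  0.0801  0.002 ] rot [-0.0025  0.0025 -0.0014]
```

Aligned above the tray. I'll go down to TCP z ≈ 0.010, wait, and close.

Request:
move_arm:
  increments: "-1 0 0.04 0.001 0 0 0; -1 0 0.08 0.001 0 0 0; -1 0 0.11 0.001 0 0 0; -1 0 0.13 0.001 0 0 0; -1 0 0.13 0.001 0 0 0"

```text
time_s: 2.2
tcp_pos: [0.6582, 0.0317, 0.0083]
ee_rot: [[0.213, -0.008, -0.977], [0.977, -0.002, 0.213], [-0.003, -1.0, 0.008]]
wrist_force: [0.1, 0.4, -1.0]
gripper_width: 0.999
```

Request:
move_arm:
  increments: "1 0 0 0 0 0 0; 1 0 0 0 0 0 0; 1 0 0 0 0 0 0; 1 0 0 0 0 0 0; 1 0 0 0 0 0 0; 1 0 0 0 0 0 0; 1 0 0 0 0 0 0; 1 0 0 0 0 0 0"

```text
time_s: 3.0
tcp_pos: [0.6617, 0.0326, 0.0137]
ee_rot: [[0.212, 0.001, -0.977], [0.977, 0.0, 0.212], [0.0, -1.0, -0.001]]
wrist_force: [-1.7, 0.5, 5.3]
gripper_width: 0.66
```

```bash
python3 -c "
from h import *
go((.661,.029,.2),167.4)"
```

```text
t 3.0 at [0.6617 0.0326 0.0137] yaw 167.76 j [ 16.8  36.8  -7.1   0.  -46.  -29. ] w 0.66 F [-1.7  0.5  5.3]
shift [-0.0036 -0.1863 -0.0003] rot [0.0014 0.0062 0.0005]
```

Request:
move_arm:
  increments: "1 0 -0.03 0 0 0 0; 1 0 -0.07 0 0 0 0; 1 0 -0.11 0 0 0 0; 1 0 -0.15 0 0 0 0; 1 0 -0.19 0 0 0 0; 1 0 -0.19 0 0 0 0"

```text
time_s: 3.6
tcp_pos: [0.6645, 0.0327, 0.2097]
ee_rot: [[0.212, 0.013, -0.977], [0.977, 0.002, 0.212], [0.004, -1.0, -0.012]]
wrist_force: [0.8, 0.2, 0.6]
gripper_width: 0.662
```

```bash
python3 -c "
from h import *
go((.478,.394,.2),-84.4)"
```

```text
t 3.6 at [0.6645 0.0327 0.2097] yaw 167.79 j [ 16.8  26.1   4.9   0.1 -68.1 -29. ] w 0.662 F [0.8 0.2 0.6]
shift [0.3136 0.0079 0.2589] rot [ 0.0126 -1.8817 -0.0087]
```

Request:
move_arm:
  increments: "1 0.313 0 0.259 0 -1.88 0; 1 0.313 0 0.259 0 -1.88 0; 1 0.313 0 0.259 0 -1.88 0; 1 0.313 0 0.259 0 -1.88 0; 1 0.313 0 0.259 0 -1.88 0; 1 0.313 0 0.259 0 -1.88 0; 1 0.313 0 0.259 0 -1.88 0; 1 0.313 0 0.259 0 -1.88 0"

```text
time_s: 4.4
tcp_pos: [0.4758, 0.3891, 0.2016]
ee_rot: [[-0.837, -0.001, -0.547], [0.547, -0.001, -0.837], [0.0, -1.0, 0.001]]
wrist_force: [1.1, 0.4, -1.5]
gripper_width: 0.667
```

```bash
python3 -c "
from h import *
go((.478,.394,.2),-84.4)"
```

```text
t 4.4 at [0.4758 0.3891 0.2016] yaw -123.15 j [ 54.3  21.9  -2.8  -0.  -65.3   2.5] w 0.667 F [ 1.1  0.4 -1.5]
shift [ 0.0009  0.0016 -0.0053] rot [-0.0011 -0.6764  0.0009]
```

Request:
move_arm:
  increments: "1 0.001 0 -0.005 0 -0.676 0; 1 0.001 0 -0.005 0 -0.676 0; 1 0.001 0 -0.005 0 -0.676 0; 1 0.001 0 -0.005 0 -0.676 0; 1 0.001 0 -0.005 0 -0.676 0; 1 0.001 0 -0.005 0 -0.676 0; 1 0.001 0 -0.005 0 -0.676 0"

```text
time_s: 5.1
tcp_pos: [0.4791, 0.3922, 0.2018]
ee_rot: [[-0.996, -0.001, 0.089], [-0.089, -0.001, -0.996], [0.001, -1.0, 0.001]]
wrist_force: [-1.2, -0.5, -0.4]
gripper_width: 0.665
```

```bash
python3 -c "
from h import *
go((.478,.394,.06),-84.4)
from station import capture
p,d=capture('scene');cv2.imwrite('pics/s1.png',p[:,:,::-1])"
```

```text
t 5.1 at [0.4791 0.3922 0.2018] yaw -84.88 j [ 54.3  22.3  -2.1  -0.  -65.6  40.9] w 0.665 F [-1.2 -0.5 -0.4]
shift [ 0.0008  0.1418 -0.002 ] rot [-0.0008 -0.0084  0.0011]
```

View pics/s1.png

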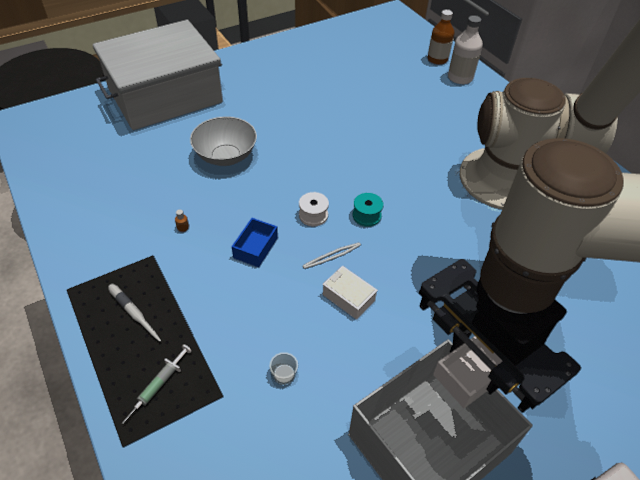

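The tray is held over the near half of the bin (470,370), and nothing else has moved. Lowering and releasing.

Request:
move_arm:
  increments: "1 0 0.04 -0.002 0 0 0; 1 0 0.08 -0.002 0 0 0; 1 0 0.115 -0.002 0 0 0; 1 0 0.135 -0.002 0 0 0; 1 0 0.135 -0.002 0 0 0; 1 0 0.135 -0.002 0 0 0"

```text
time_s: 5.75
tcp_pos: [0.4797, 0.3948, 0.0679]
ee_rot: [[-0.996, 0.001, 0.091], [-0.091, -0.0, -0.996], [-0.001, -1.0, 0.0]]
wrist_force: [0.8, 0.4, -0.2]
gripper_width: 0.666
```

Request:
move_arm:
  increments: "-1 0 0 0 0 0 0; -1 0 0 0 0 0 0; -1 0 0 0 0 0 0; -1 0 0 0 0 0 0; -1 0 0 0 0 0 0; -1 0 0 0 0 0 0"

```text
time_s: 6.35
tcp_pos: [0.4792, 0.3945, 0.0677]
ee_rot: [[-0.996, 0.0, 0.091], [-0.091, 0.0, -0.996], [-0.0, -1.0, -0.0]]
wrist_force: [0.5, 0.0, -0.4]
gripper_width: 0.992
```

Request:
move_arm:
  increments: "-1 0 -0.03 0 0 0 0; -1 0 -0.07 0 0 0 0; -1 0 -0.11 0 0 0 0; -1 0 -0.135 0 0 0 0; -1 0 -0.135 0 0 0 0"

```text
time_s: 6.85
tcp_pos: [0.481, 0.3962, 0.2078]
ee_rot: [[-0.996, 0.007, 0.092], [-0.092, 0.007, -0.996], [-0.007, -1.0, -0.006]]
wrist_force: [-0.3, -0.5, 0.4]
gripper_width: 0.998
```

```bash
python3 -c "
from h import *
go((.435,-.111,.2),180)
go((.435,-.111,.2),-120)"
```

```text
t 6.85 at [0.481  0.3962 0.2078] yaw -84.74 j [ 54.4  22.2  -1.6   0.1 -65.7  40.8] w 0.998 F [-0.3 -0.5  0.4]
shift [0.0924 0.0038 0.5009] rot [ 1.1200e-02  1.6626e+00 -3.0000e-04]
t 6.85 at [0.481  0.3962 0.2078] yaw -84.74 j [ 54.4  22.2  -1.6   0.1 -65.7  40.8] w 0.998 F [-0.3 -0.5  0.4]
shift [0.0924 0.0038 0.5009] rot [ 0.0086  0.6154 -0.0053]
```

Request:
move_arm:
  increments: "-1 0.092 0 0.501 0 0.615 0; -1 0.092 0 0.501 0 0.615 0; -1 0.092 0 0.501 0 0.615 0; -1 0.092 0 0.501 0 0.615 0; -1 0.092 0 0.501 0 0.615 0; -1 0.092 0 0.501 0 0.615 0; -1 0.092 0 0.501 0 0.615 0; -1 0.092 0 0.501 0 0.615 0"

```text
time_s: 7.65
tcp_pos: [0.4419, -0.0058, 0.202]
ee_rot: [[-0.866, -0.001, -0.5], [0.5, -0.0, -0.866], [0.001, -1.0, 0.001]]
wrist_force: [0.4, -0.1, -0.2]
gripper_width: 1.004
```

```bash
python3 -c "
from h import *
go((.435,-.111,.1),-120)
from station import capture
p,d=capture('scene');cv2.imwrite('pics/s2.png',p[:,:,::-1])"
```

```text
t 7.65 at [ 0.4419 -0.0058  0.202 ] yaw -119.98 j [ 20.4   5.  -25.6  -0.  -59.4  39.6] w 1.004 F [ 0.4 -0.1 -0.2]
shift [-0.0466  0.102   0.0945] rot [-0.0005  0.0003  0.0007]
```

View pics/s2.png

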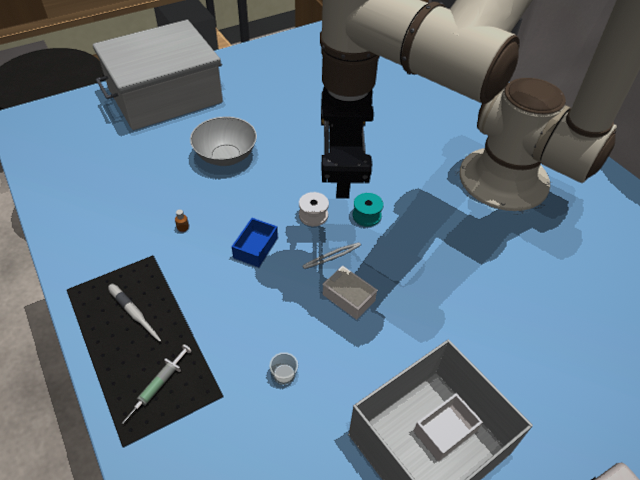

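The tray lies flat in the bin (448,428). Going on to the reel.

Request:
move_arm:
  increments: "-1 -0.047 0 0.095 0 0 0; -1 -0.047 0 0.095 0 0 0; -1 -0.047 0.04 0.095 0 0 0; -1 -0.047 0.08 0.095 0 0 0; -1 -0.047 0.11 0.095 0 0 0; -1 -0.047 0.11 0.095 0 0 0; -1 -0.047 0.11 0.095 0 0 0"

```text
time_s: 8.4
tcp_pos: [0.4364, -0.1098, 0.0926]
ee_rot: [[-0.866, -0.001, -0.5], [0.5, -0.001, -0.866], [0.001, -1.0, 0.001]]
wrist_force: [0.6, -0.2, 0.9]
gripper_width: 0.999
```

```bash
python3 -c "
from h import *
go((.435,-.111,.009),-120)"
```

```text
t 8.4 at [ 0.4364 -0.1098  0.0926] yaw -119.98 j [  6.7  13.8 -33.5   0.  -42.7  53.3] w 0.999 F [ 0.6 -0.2  0.9]
shift [0.0005 0.0836 0.0017] rot [-0.0011  0.0004  0.0007]
```

Request:
move_arm:
  increments: "-1 0 0.03 0.002 0 0 0; -1 0 0.055 0.002 0 0 0; -1 0 0.075 0.002 0 0 0; -1 0 0.083 0.002 0 0 0; -1 0 0.083 0.002 0 0 0"

```text
time_s: 8.9
tcp_pos: [0.436, -0.1112, 0.01]
ee_rot: [[-0.866, 0.001, -0.5], [0.5, -0.0, -0.866], [-0.001, -1.0, -0.0]]
wrist_force: [-0.4, 0.3, 0.0]
gripper_width: 0.997
```

Request:
move_arm:
  increments: "1 0 0 0 0 0 0; 1 0 0 0 0 0 0; 1 0 0 0 0 0 0; 1 0 0 0 0 0 0; 1 0 0 0 0 0 0; 1 0 0 0 0 0 0; 1 0 0 0 0 0 0"

```text
time_s: 9.6
tcp_pos: [0.4357, -0.1114, 0.0102]
ee_rot: [[-0.866, 0.001, -0.5], [0.5, -0.0, -0.866], [-0.001, -1.0, -0.0]]
wrist_force: [-1.0, 2.0, 5.8]
gripper_width: 0.686
```

Request:
move_arm:
  increments: "1 0 -0.03 0 0 0 0; 1 0 -0.07 0 0 0 0; 1 0 -0.11 0 0 0 0; 1 0 -0.15 0 0 0 0; 1 0 -0.19 0 0 0 0; 1 0 -0.19 0 0 0 0"

```text
time_s: 10.2
tcp_pos: [0.4388, -0.1116, 0.2051]
ee_rot: [[-0.866, 0.013, -0.499], [0.499, -0.0, -0.866], [-0.011, -1.0, -0.006]]
wrist_force: [0.9, -1.1, -0.6]
gripper_width: 0.696
```

```bash
python3 -c "
from h import *
go((.566,.405,.2),-84.4)"
```

```text
t 10.2 at [ 0.4388 -0.1116  0.2051] yaw -119.95 j [  6.5   5.5 -24.6   0.1 -59.2  53.5] w 0.696 F [ 0.9 -1.1 -0.6]
shift [ 0.1478  0.0066 -0.5111] rot [ 0.0024 -0.6206 -0.0128]
```

Request:
move_arm:
  increments: "1 0.148 0 -0.511 0 -0.62 0; 1 0.148 0 -0.511 0 -0.62 0; 1 0.148 0 -0.511 0 -0.62 0; 1 0.148 0 -0.511 0 -0.62 0; 1 0.148 0 -0.511 0 -0.62 0; 1 0.148 0 -0.511 0 -0.62 0; 1 0.148 0 -0.511 0 -0.62 0; 1 0.148 0 -0.511 0 -0.62 0"

```text
time_s: 11.0
tcp_pos: [0.5307, 0.2788, 0.1983]
ee_rot: [[-0.995, -0.002, 0.096], [-0.096, -0.001, -0.995], [0.002, -1.0, 0.001]]
wrist_force: [1.4, -0.3, 0.0]
gripper_width: 0.687
```

```bash
python3 -c "
from h import *
go((.566,.405,.2),-84.4)
print(plane('scene',[(416,429),(433,453),(480,426),(461,397)],.04).round(3))
from station import capture
p,d=capture('scene');cv2.imwrite('pics/s3.png',p[:,:,::-1])"
```

```text
t 11.0 at [0.5307 0.2788 0.1983] yaw -84.48 j [ 43.2  20.6  -5.3  -0.  -64.2  52.4] w 0.687 F [ 1.4 -0.3  0. ]
shift [-0.0473 -0.0019 -0.1222] rot [-0.0008 -0.0013  0.0017]
[[0.537 0.38  0.04 ]
 [0.536 0.422 0.04 ]
 [0.448 0.425 0.04 ]
 [0.443 0.373 0.04 ]]
```

View pics/s3.png

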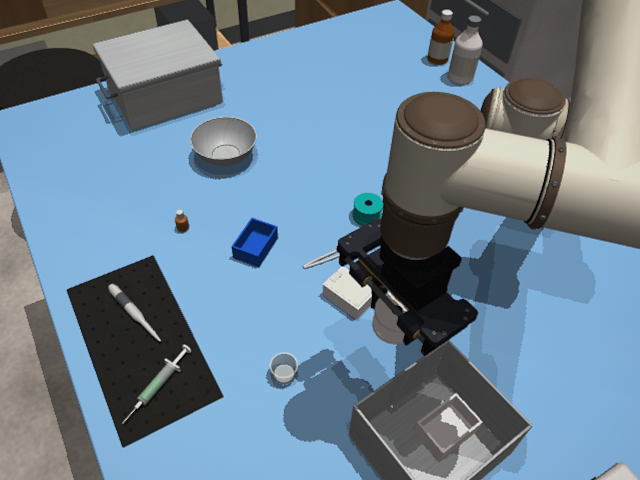

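The reel is held at (390,322). The tray sits at x 0.445–0.535 in the bin, so the reel goes to x ≈ 0.568.

Request:
move_arm:
  increments: "1 -0.049 0 -0.122 0 0 0; 1 -0.049 0 -0.122 0 0 0; 1 -0.049 0 -0.122 0 0 0; 1 -0.049 0 -0.122 0 0 0; 1 -0.049 0 -0.122 0 0 0; 1 -0.049 0 -0.122 0 0 0"

```text
time_s: 11.65
tcp_pos: [0.5677, 0.4019, 0.1988]
ee_rot: [[-0.995, -0.001, 0.095], [-0.095, -0.001, -0.995], [0.001, -1.0, 0.001]]
wrist_force: [-0.6, -0.9, -0.0]
gripper_width: 0.684
```

```bash
python3 -c "
from h import *
go((.568,.403,.065),-84.4)"
```

```text
t 11.65 at [0.5677 0.4019 0.1988] yaw -84.53 j [ 48.6  29.9   9.8  -0.  -70.   46.9] w 0.684 F [-0.6 -0.9 -0. ]
shift [-0.0006  0.1338 -0.0012] rot [-0.0011 -0.0023  0.0015]
```

Request:
move_arm:
  increments: "1 0 0.04 0 0 0 0; 1 0 0.08 0 0 0 0; 1 0 0.11 0 0 0 0; 1 0 0.13 0 0 0 0; 1 0 0.13 0 0 0 0; 1 0 0.13 0 0 0 0"

```text
time_s: 12.25
tcp_pos: [0.5686, 0.4024, 0.0706]
ee_rot: [[-0.995, 0.001, 0.096], [-0.096, 0.0, -0.995], [-0.001, -1.0, -0.0]]
wrist_force: [0.7, -0.2, 0.4]
gripper_width: 0.689
```

Request:
move_arm:
  increments: "-1 0 0 0 0 0 0; -1 0 0 0 0 0 0; -1 0 0 0 0 0 0; -1 0 0 0 0 0 0; -1 0 0 0 0 0 0; -1 0 0 0 0 0 0"

```text
time_s: 12.85
tcp_pos: [0.5681, 0.4031, 0.0696]
ee_rot: [[-0.995, 0.0, 0.096], [-0.096, 0.0, -0.995], [-0.0, -1.0, -0.0]]
wrist_force: [0.4, 0.4, -0.3]
gripper_width: 0.988
```

Request:
move_arm:
  increments: "-1 0 -0.03 0 0 0 0; -1 0 -0.07 0 0 0 0; -1 0 -0.11 0 0 0 0; -1 0 -0.15 0 0 0 0; -1 0 -0.15 0.03 0 0 0; -1 0 -0.15 0.1 0 0 0; -1 0 -0.15 0.15 0 0 0; -1 0 -0.15 0.2 0 0 0"

```text
time_s: 13.65
tcp_pos: [0.5852, 0.2224, 0.2196]
ee_rot: [[-0.995, 0.0, 0.097], [-0.097, 0.0, -0.995], [-0.0, -1.0, -0.0]]
wrist_force: [0.7, 0.4, -0.0]
gripper_width: 0.995
```

Request:
move_arm:
  increments: "-1 0 0 0.04 0 0 0; -1 0 0 0.08 0 0 0; -1 0 0 0.1 0 0 0; -1 0 0 0.1 0 0 0; -1 0 0 0.1 0 0 0; -1 0 0 0.1 0 0 0"

```text
time_s: 14.25
tcp_pos: [0.5951, 0.1253, 0.2195]
ee_rot: [[-0.995, 0.0, 0.097], [-0.097, 0.0, -0.995], [-0.0, -1.0, -0.0]]
wrist_force: [-0.3, -0.2, 0.3]
gripper_width: 1.002
```

Run:
```python
from h import *
from station import capture
go((.5,.1,.2),-84.4)
for n in("scene","top"):
    p,d=capture(n);cv2.imwrite(f'pics/{n}4.png',p[:,:,::-1])
    C=cloud(n,d);x,y=C[...,0],C[...,1]
    m=(d>0)&(abs(x-.518)<.07)&(abs(y-.398)<.06);print(n,"max z inside bin",np.percentile(C[m][:,2],[50,95,100]).round(3))
```

```text
t 14.25 at [0.5951 0.1253 0.2195] yaw -84.43 j [ 27.1  20.5  -2.3  -0.  -67.2  68.4] w 1.002 F [-0.3 -0.2  0.3]
shift [0.0971 0.0195 0.016 ] rot [ 0.0002 -0.0006 -0.0001]
scene max z inside bin [0.007 0.045 0.05 ]
top max z inside bin [0.005 0.04  0.047]
```

View pics/scene4.png

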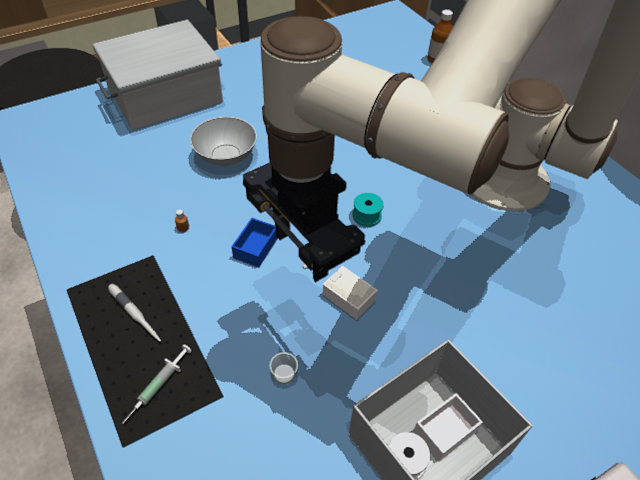

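View pics/top4.png

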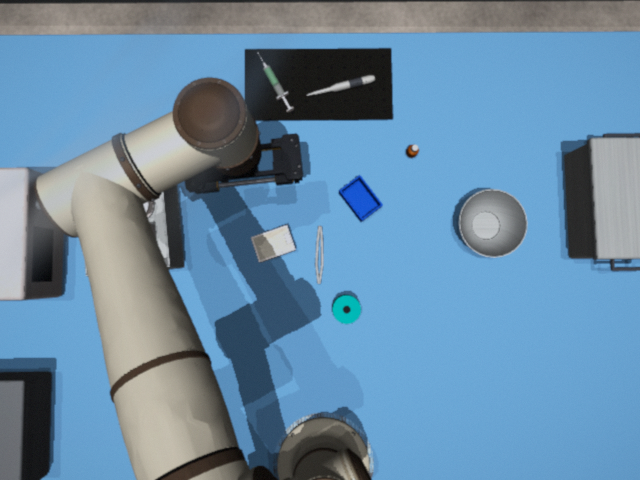

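The tray (448,426) and reel (409,452) both lie flat on the bin floor, well below the rim. The pack, blue tray, turquoise reel and tweezers haven't moved, and the arm is clear. Handing in.

```bash
python3 -c "
from station import r
print(r.finish_job())"
```

```text
the job is handed in; nothing more can be done
None
```

I put the white open tray and then the bare white reel into the rectangular steel bin, and handed the job in at about 14.4 s. Both were gripped across their outside and let go just above the bin floor.

**Last checks:**
- **In the bin:** the final scene picture shows the tray and reel lying side by side on the bin floor. Nothing inside is higher than about 50 mm, against the 110 mm rim.
- **Left alone:** the sealed pack, blue tray, turquoise reel and tweezers look unmoved in the pictures. The gripper was open, in the air and touching nothing.
- **Force:** wrist force readings stayed below about 7 N.

**What disagreed or couldn't be checked:**
- **Tray position in the bin:** the tray came to rest about 10 mm further along x than where I released it. This did no harm.
- **Grip widths:** these read 57–58 mm for the tray (58 mm nominal) and about 60 mm for the reel (62 mm nominal).
- **Final top picture:** the arm hid most of the bin, so the final check inside it rests mainly on the scene camera.

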